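Find the ground cap that fits the open weighing bottle

ROBOT

A 6-joint arm with a two-finger parallel gripper is mounted at the origin on the work surface. World frame = base frame: x ahead of the robot, y to its left, z up, the work surface at z = 0. Lengths are in mm, angles in rad, forces in N, time in s.
With the tool pointing down it reaches from about 250 to 800 mm from the base axis. Payload 8.5 kg.
Tool frame: the origin (TCP) lies midway between the tips of the shut fingers; the grasp point (between the pads) lies 19 mm behind it; z points along the fingers, y is the line along which they close (so a half turn about z gives the same grasp; the last joint's range is limited). The gripper opens to 85 mm and grips with 20 to 120 N. Pads are 22 mm wide; open, the fingers measure 114 mm over their backs; the gripper's body (76 mm by 85 mm) begins 54 mm behind the grasp point. The pads swing forward as they close: fully open they stand 13 mm farther back than shut.
Start: joints at [1.19, 0.238, -0.013, 1.319, 0, 1.571], TCP at [195.105, 487.353, 231.276] pointing down, gripper open.
Joint ranges: [-2.66, 2.66], [-1.03, 1.9], [-1.14, 1.46], [-1.82, 2.27], [-1.45, 1.34], [-3.14, 3.14]. Speed limits (rad/s): [2.22, 2.22, 2.79, 3.14, 3.14, 3.14].

INTERFACE

Orientations are given as a unit quaternion [x, y, z, w].
In Python, from station import monitor, cams, order gives the robot as it stands.
- The arm moves only by the tool carry_out, never from a script. Its argument "moves" is a list of rows, each a list of 7 numbers: the shift along the tool's x, y, z normalised to -1 to 1, where 1 is 0.1 m, then the turn, a rotation vector about the tool's x, y, z normalised to -1 to 1, where 1 is 360 degrees, then the closure, from 0 (fully open) to 1 (shut). In form: [[dx, dy, dz, ax, ay, az, grip], ...]. A call has 1 to 10 rows; each row is the pose to reach, as a shift and turn from the pose commanded when the call began, along the tool's axes at that moment, turning the shorter way round; what a row does not reach only later rows make up. A row lasts 1/12 s, in which the tool goes at most 41.7 mm and 7.16 degrees, less where a joint would pass 70% of its speed; a pose out of reach is approached as far as the arm can. A call with a number of a shift or a turn outside -1 to 1 is refused whole. A call with a gripper value outside its range is refused whole. The fingers move at their own pace and stop on an object; "newtons" is the grip in N (left out, the last holds). Time passes only in rows, so rows that repeat a pose let the fingers close. It gives the time, the measured TCP pose, the force, the opening and the grip force at its end, in the units of the state.
- monitor.read_state(): the state, without advancing time (a new reading comes with each control period).
- cams.read_camera(name): name is "side" or "top"; returns a dict with "color" (480x640x3 uint8, red, green, blue), "camera_matrix" (3x3 intrinsics, pixels), "R" (3x3) and "t" (3): a world point X has camera coordinates R X + t. Camera axes: x right, y down, z forward; pixel columns grow to the right and rows downward; lengths in mm; the calibration is good to about 2 mm. A picture is of the moment at which its call begins. There is no depth.
- order.job_done(): hands the job in; it is judged then, once.
The state is a dict: "time": time; "joints": joint angles; "qd": joint speeds; "joint_torque": joint torques, N m; "position": TCP position; "ee_rot": TCP orientation; "force": force on the tool from outside, world axes, zero at the start; "torque": the same for the moment, N m; "finger_gap": finger opening in mm; "grasp_force": force on a finger pad.
Only numpy, scipy, OpenCV 4.12 (cv2) and the standard library are available. Lean on these libraries where they do the work, as an engineer would, in place of code of your own. Each camera call takes 0.05 s, during which the arm holds its last target. There are 200 camera calls.

TASK

On the wooden rack one of the three weighing bottles stands uncovered, the one with the yellow collar round its holder. Try the loose ground caps on it until you find the one whose skirt goes down over the neck so that its disc lies flat on the holder ring, set any cap that does not fit back upright on the shelf surface, and leave the other glassware alone. Finish while still gripping the fitting cap by its knob, fully home on the bottle: do not let go.

Things in the scene. Friction and masses are not known exactly. Their poses are not given: they have to be found in the camera images.
- mouth (a point): Centre of the closed flat top of the uncovered bottle's frosted neck, flush with its steel holder ring's top, 48 mm above the shelf; z up. Bottle size varies, unreported: small (neck 18, bore of ring 32 mm), medium (27, 41) or large (36, 50). The groove between neck and bore is 16 mm deep. The right cap ends with its origin 14 mm below this point; a wrong one stops level with it.
- collar: Fixed yellow collar, 82 mm across, 6 mm high, lying on the rack round the foot of the uncovered bottle's holder (a fixed steel ring 66 mm across, 30 mm high, bottle neck centred in it). Origin: centre of its underside, on the axis of neck and holder, 30 mm below point mouth.
- rack: Fixed wooden board 110 x 360 mm, 18 mm thick, carrying three bottle holders in a row, 120 mm apart, along its y axis. Origin: centre of its underside.
- cover_1: Fixed blue dust cover over one of the other two bottles, 74 mm across, top 63 mm above the shelf. Origin: centre of its underside, on the rack.
- cover_2: Fixed blue dust cover over the other bottle, like cover_1.
- cap_a: Loose frosted-glass cap, 40 to 90 g, 42 mm high: hollow skirt 14 mm high, 28 mm outside, 22 mm inside diameter; on it a disc 58 mm across, 4 mm thick; on that an upright round knob 20 mm across, 24 mm high, to grip from above. Discs and knobs of all caps are alike. Origin: centre of the skirt's lower edge, z up the knob. 2 mm play all round on its bottle. Fits the small bottle.
- cap_b: Loose frosted-glass cap, 40 to 90 g, 42 mm high: hollow skirt 14 mm high, 37 mm outside, 31 mm inside diameter; on it a disc 58 mm across, 4 mm thick; on that an upright round knob 20 mm across, 24 mm high, to grip from above. Discs and knobs of all caps are alike. Origin: centre of the skirt's lower edge, z up the knob. 2 mm play all round on its bottle. Fits the medium bottle.
- cap_c: Loose frosted-glass cap, 40 to 90 g, 42 mm high: hollow skirt 14 mm high, 46 mm outside, 40 mm inside diameter; on it a disc 58 mm across, 4 mm thick; on that an upright round knob 20 mm across, 24 mm high, to grip from above. Discs and knobs of all caps are alike. Origin: centre of the skirt's lower edge, z up the knob. 2 mm play all round on its bottle. Fits the large bottle.
- crucible: White porcelain filtering crucible, 72 mm across the rim, 46 mm high. Origin: centre of its underside, z up. Bystander, loose; leave it alone.
- bulb: Yellow pipette bulb standing on its flat end, 62 mm across, 90 mm high. Origin: centre of its underside, z up. Bystander, loose; leave it alone.
- funnel_stand: White funnel, 124 mm across, in a steel holder ring on three legs with a round dark base 110 mm across; 125 mm high, 0.5 kg. Origin: centre of the base's underside, z up. Bystander, loose; leave it alone.

How it is judged:
By the outcome, as a careful person would: the job done as asked, in the order asked, and still so for the second after the job is handed in, while the arm keeps its last pose, push and grip.
It also fails if it takes over 72 s, if anything falls off the work surface, if the arm or the gripper's body presses on something with over 40 N, if the wrist force passes 120 N, or if a joint passes its speed limit or range.

## Working session

There is one attempt and no reset: what is moved stays moved. The work goes in short steps, Python scripts to look and compute and a tool call to move; the robot and the scene stay as the last step left them, time stands still between calls to the robot, and variables do not carry over. Pictures are saved under pics/ and viewed, at most 10 in all, crops included, and the job is handed in when it is done.

Besides the shell and the picture viewer there is one more tool, called after "Request:" as name(argument=value, ...), one argument or row to a line, values as JSON. carry_out: Moves the arm, as the interface text tells. Its arguments: {"type":"object","properties":{"moves":{"type":"array"},"newtons":{"type":"number"}},"required":["moves"]}

```bash
mkdir -p pics; cat > h.py <<'E'
import numpy as np, cv2
from station import monitor, cams, order
def grab(n,f=None):
    d=cams.read_camera(n)
    if f: cv2.imwrite(f'pics/{f}.png',cv2.cvtColor(d['color'],cv2.COLOR_RGB2BGR))
    return d
def ray(d,u,v,z):
    K,R,t=[np.array(d[k],float) for k in('camera_matrix','R','t')]
    r=R.T@np.linalg.solve(K,[u,v,1]); c=-R.T@t.ravel()
    return c+r*(z-c[2])/r[2]
def proj(d,X):
    p=np.array(d['camera_matrix'])@(np.array(d['R'])@np.array(X,float)+np.array(d['t']).ravel()); return p[:2]/p[2]
E
python3 - <<'E'
from h import *
for n in('top','side'):
    d=grab(n,n+'0'); print(n,-np.array(d['R']).T@np.array(d['t']).ravel(),np.array(d['R'])[2],d['camera_matrix'][0][0])
print(monitor.read_state())
E
```

```text
top [423.07289133  16.39826601 992.62637213] [ 0.13294957 -0.00135384 -0.99112188] 446.89625714986266
side [ 224.46641544 -688.39958862  856.9799701 ] [ 0.28293541  0.63828024 -0.71592311] 504.97823100584054
{'time': 0.1, 'joints': array([ 1.19002109e+00,  2.38739903e-01, -1.41684216e-02,  1.31921691e+00,
        1.08043133e-05,  1.57076432e+00]), 'qd': array([ 0.00032168, -0.00275639,  0.00296371,  0.00019706, -0.00169489,
        0.00092682]), 'joint_torque': array([-9.19190934e-04, -5.39724576e+01,  3.46997380e+01,  1.34676936e-02,
       -1.03898894e-04,  7.09663539e-06]), 'position': array([194.9667639 , 487.04605222, 230.73248965]), 'ee_rot': array([ 1.89223769e-01,  9.81933767e-01, -6.51423307e-04, -1.31055879e-04]), 'force': array([-0.30600535,  0.43456119,  0.8064281 ]), 'torque': array([ 0.06322148, -0.05350785,  0.00603004]), 'grasp_force': 0.0, 'finger_gap': 85.81438709231973}
```

View pics/top0.png

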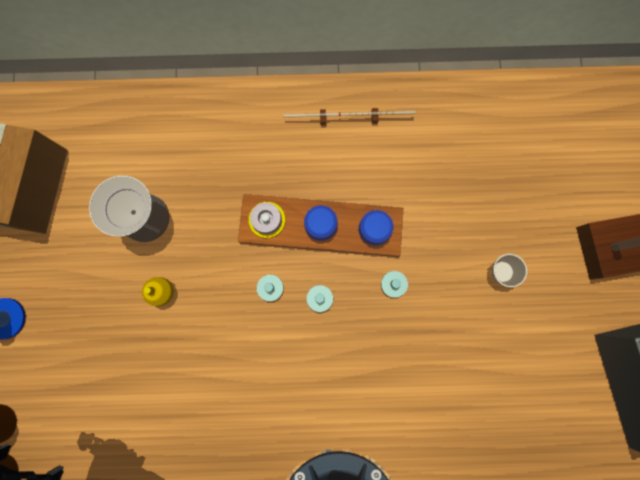

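View pics/side0.png

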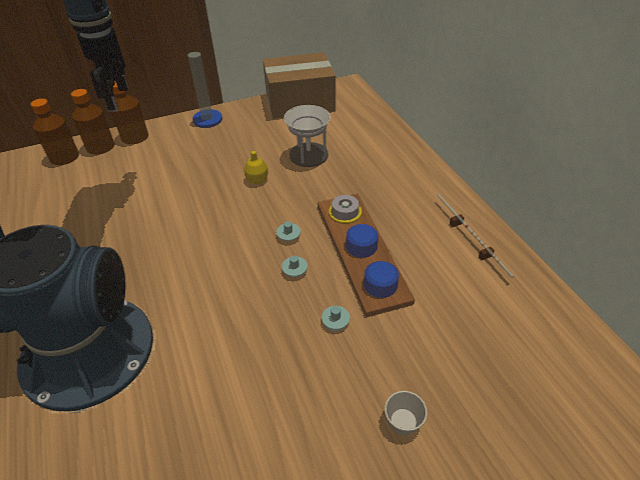

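The rack's yellow-collared bottle is at top pixel (266,218). The three caps are at (270,288), (320,298) and (395,285), the bulb at (157,292), the funnel at (130,212) and the crucible at (510,270). I'll measure these and zoom in.

```bash
python3 - <<'E'
from h import *
T=grab('top');S=grab('side')
def crop(d,u,v,r=25,s=266): 
    return cv2.resize(cv2.cvtColor(d['color'],cv2.COLOR_RGB2BGR)[v-r:v+r,u-r:u+r],(s,s),interpolation=cv2.INTER_CUBIC)
a=np.hstack([crop(T,266,218),crop(S,345,208),crop(S,288,232)]);b=np.hstack([crop(S,294,266),crop(S,336,318),crop(T,270,288)])
cv2.imwrite('pics/c1.png',np.vstack([a,b]))
def comps(d,m,lo):
    n,l,st,c=cv2.connectedComponentsWithStats(m.astype(np.uint8))
    for i in range(1,n):
        if st[i,4]>lo:
            cn=max(cv2.findContours((l==i).astype(np.uint8),0,2)[0],key=cv2.contourArea)
            yield cv2.fitEllipse(cn), st[i]
for nm,d in(('top',T),('side',S)):
    h=cv2.cvtColor(d['color'],cv2.COLOR_RGB2HSV)
    print(nm,'caps')
    for e,st in comps(d,(h[...,0]>70)&(h[...,0]<98)&(h[...,1]>40)&(h[...,2]>90),150):
        print(np.round(e[0],1),np.round(e[1],1),st, ray(d,*e[0],16).round(1))
    print('yellow')
    for e,st in comps(d,(h[...,0]>25)&(h[...,0]<35)&(h[...,1]>180)&(h[...,2]>120),60):
        print(np.round(e[0],1),np.round(e[1],1),st, ray(d,*e[0],24).round(1))
    print('blue')
    for e,st in comps(d,(h[...,0]>105)&(h[...,0]<125)&(h[...,1]>180)&(h[...,2]>70),200):
        print(np.round(e[0],1),np.round(e[1],1), ray(d,*e[0],63).round(1))
E
```

```text
top caps
[394.  283.9] [23.6 23.9] [382 272  25  25 472] [ 469.6 -134.6   16. ]
[269.5 287.7] [23.4 24. ] [258 276  24  25 466] [468.8 137.   16. ]
[319.4 298.4] [23.5 23.9] [308 287  24  24 468] [442.6  28.9  16. ]
yellow
[265.2 218.2] [34.3 37.6] [268 203  17  34 117] [621.6 143.9  24. ]
[293.4 182.3] [ 62.7 125.5] [249 216  18  22  68] [701.2  80.3  24. ]
blue
[320.3 220.7] [26.2 27. ] [604.9  22.2  63. ]
[376.1 225.8] [25.6 26.9] [590.8 -95.3  63. ]
[ 10.8 318.3] [24.3 39.2] [418.  664.3  63. ]
side caps
[288.  231.1] [16.6 21.8] [277 222  23  18 217] [473.6 137.1  16. ]
[294.1 265.7] [18.5 23.7] [282 256  25  20 281] [447.5  28.4  16. ]
[335.3 316.8] [21.6 26.4] [322 306  27  23 352] [ 474.2 -135.3   16. ]
yellow
blue
```

View pics/c1.png

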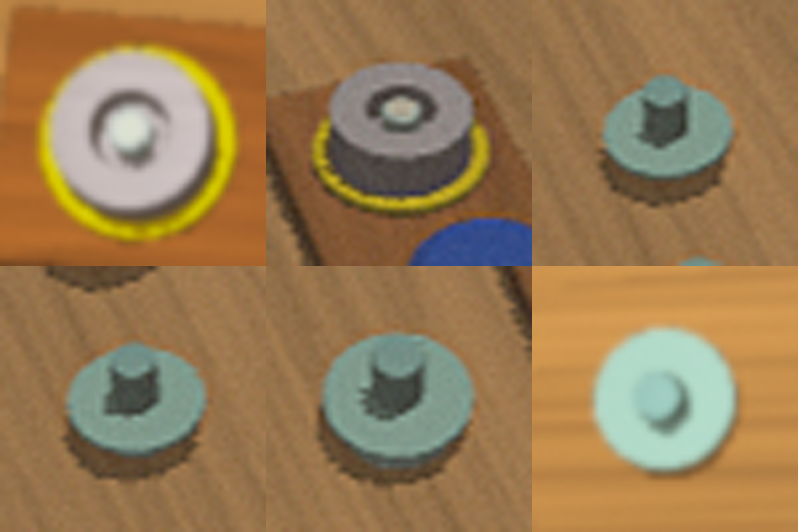

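The neck is about 45 px against roughly 160 px for the 66 mm ring in the zoomed top crop (bore about 78 px), so this is the small bottle and cap_a fits. The skirts are hidden from above. Next I'll measure the ring top in both views.

```bash
python3 - <<'E'
from h import *
for nm,(u,v) in(('top',(266,218)),('side',(345,206))):
    d=grab(nm); r=30
    im=d['color'][v-r:v+r,u-r:u+r]; im=cv2.resize(im,None,fx=4,fy=4,interpolation=cv2.INTER_CUBIC)
    h=cv2.cvtColor(im,cv2.COLOR_RGB2HSV)
    for th in((140,150,160) if nm=='top' else (95,105,115)):
        m=((h[...,1]<60)&(h[...,2]>th)).astype(np.uint8)
        cs,hi=cv2.findContours(m,cv2.RETR_CCOMP,cv2.CHAIN_APPROX_NONE)
        for c in cs:
            if len(c)>30:
                e=cv2.fitEllipse(cv2.convexHull(c) if len(c)>150 else c); p=(np.array(e[0])-1.5)/4+[u-r,v-r]
                w=lambda k:ray(d,p[0]+k/8,p[1],48)-ray(d,p[0]-k/8,p[1],48)
                print(nm,th,len(c),p.round(2),np.array(e[1]).round(1),ray(d,*p,48).round(1),'widths',np.linalg.norm(w(e[1][0])).round(1),np.linalg.norm(w(e[1][1])).round(1))
E
```

```text
top 140 337 [265.11 217.34] [116.2 118.7] [618.5 140.9  48. ] widths 62.5 63.9
top 140 63 [266.57 221.63] [15.7 27. ] [609.  137.8  48. ] widths 8.4 14.5
top 140 150 [264.24 215.73] [44.7 53.7] [622.  142.7  48. ] widths 24.1 28.9
top 150 334 [265.06 217.25] [115.4 118.3] [618.7 141.   48. ] widths 62.1 63.7
top 150 75 [266.67 221.4 ] [18.8 31.2] [609.5 137.6  48. ] widths 10.1 16.8
top 150 162 [264.4  216.09] [52.9 60.2] [621.2 142.4  48. ] widths 28.5 32.4
top 160 334 [265.01 217.14] [114.6 117.8] [618.9 141.1  48. ] widths 61.7 63.4
top 160 86 [266.74 221.08] [22.1 34.1] [610.2 137.5  48. ] widths 11.9 18.3
top 160 171 [264.5  216.24] [55.5 62.5] [620.9 142.2  48. ] widths 29.9 33.7
side 95 261 [345.01 203.44] [ 72.8 107.4] [623.1 138.7  48. ] widths 44.0 64.9
side 95 204 [344.93 203.05] [35.9 52.4] [623.6 140.1  48. ] widths 21.7 31.7
side 105 258 [345.   203.33] [ 71.9 107.1] [623.3 139.1  48. ] widths 43.4 64.7
side 105 208 [344.97 203.04] [37.2 54.3] [623.6 140.   48. ] widths 22.5 32.8
side 115 69 [344.97 203.27] [18.9 28.1] [623.3 139.3  48. ] widths 11.4 17.0
side 115 257 [344.99 203.23] [ 71. 107.] [623.4 139.4  48. ] widths 42.9 64.7
side 115 139 [345.04 202.95] [36.9 54. ] [623.9 140.3  48. ] widths 22.3 32.6
```

The small bottle is confirmed (neck about 17 mm, bore about 32.5 mm). Averaging the two views puts the mouth near (621,140) and the caps near (471.5,137), (444.5,28.7) and (471.5,-135). I'll go to the first cap.

Request:
carry_out(
  moves=[
    [-0.967,-0.556,0,0,0,0,0],
    [-0.967,-0.556,0,0,0,0,0],
    [-0.967,-0.556,0,0,0,0,0],
  ],
  newtons=30,
)

```text
time: 0.55
position: [264.9, 397.8, 231.1]
ee_rot: [0.189, 0.982, -0.001, 0.0]
force: [0.8, 0.6, 0.7]
finger_gap: 85.4
grasp_force: 0.0
```

Request:
carry_out(
  moves=[
    [-0.967,-0.556,0,0,0,0,0],
    [-0.967,-0.556,0,0,0,0,0],
    [-0.967,-0.556,0,0,0,0,0],
  ],
)

```text
time: 0.8
position: [334.5, 309.8, 231.4]
ee_rot: [0.19, 0.982, -0.0, 0.0]
force: [1.2, 0.7, 0.3]
finger_gap: 85.2
grasp_force: 0.0
```

Request:
carry_out(
  moves=[
    [-0.967,-0.556,0,0,0,0,0],
    [-0.967,-0.556,0,0,0,0,0],
    [-0.967,-0.556,0,0,0,0,0],
  ],
)

```text
time: 1.05
position: [403.8, 222.2, 231.4]
ee_rot: [0.19, 0.982, -0.0, 0.0]
force: [0.3, 0.2, 0.5]
finger_gap: 85.2
grasp_force: 0.0
```

Request:
carry_out(
  moves=[
    [-0.967,-0.556,0,0,0,0.144,0],
    [-0.967,-0.556,0,0,0,0.144,0],
    [-0.967,-0.556,0,0,0,0.144,0],
    [-0.967,-0.556,0,0,0,0.144,0],
    [-0.967,-0.556,0,0,0,0.144,0],
    [-0.967,-0.556,0,0,0,0.144,0],
    [-0.967,-0.556,0,0,0,0.144,0],
    [-0.967,-0.556,0,0,0,0.144,0],
    [-0.967,-0.556,0,0,0,0.144,0],
  ],
)

```text
time: 1.8
position: [471.5, 137.0, 231.2]
ee_rot: [0.6, 0.8, -0.0, -0.0]
force: [0.0, -0.6, 0.8]
finger_gap: 85.5
grasp_force: 0.0
```

Request:
carry_out(
  moves=[
    [0,0,1,0,0,0,0.3],
    [0,0,1,0,0,0,0.3],
    [0,0,1,0,0,0,0.3],
  ],
)

```text
time: 2.05
position: [469.3, 136.5, 127.3]
ee_rot: [0.599, 0.801, -0.002, -0.001]
force: [-0.6, -0.4, 0.7]
finger_gap: 59.8
grasp_force: 0.0
```

Request:
carry_out(
  moves=[
    [0,0,1,0,0,0,0.3],
    [0,0,1,0,0,0,0.3],
    [0,0,1,0,0,0,0.3],
    [0,0,1,0,0,0,0.3],
  ],
)

```text
time: 2.38
position: [468.5, 136.3, 27.6]
ee_rot: [0.599, 0.801, -0.003, -0.002]
force: [-0.6, -0.1, 0.2]
finger_gap: 59.4
grasp_force: 0.0
```

Request:
carry_out(
  moves=[
    [0,0,0.08,0,0,0,0.5],
    [0,0,0.08,0,0,0,0.6],
    [0,0,0.08,0,0,0,0.7],
    [0,0,0.08,0,0,0,0.8],
    [0,0,0.08,0,0,0,0.9],
    [0,0,0.08,0,0,0,1],
    [0,0,0.08,0,0,0,1],
    [0,0,0.08,0,0,0,1],
  ],
)

```text
time: 3.05
position: [472.5, 137.4, 24.3]
ee_rot: [0.599, 0.8, 0.001, 0.001]
force: [-0.2, -0.7, 7.2]
finger_gap: 18.6
grasp_force: 29.5
```

Request:
carry_out(
  moves=[
    [0,0,-0.02,0,0,0,0.5],
    [0,0,-0.02,0,0,0,0.5],
    [0,0,-0.02,0,0,0,0.5],
  ],
)

```text
time: 3.3
position: [471.5, 137.1, 25.4]
ee_rot: [0.599, 0.8, -0.0, 0.0]
force: [0.5, -0.3, 0.3]
finger_gap: 42.8
grasp_force: 0.0
```

Request:
carry_out(
  moves=[
    [0,0,0,0,0,0.194,0.5],
    [0,0,0,0,0,0.194,0.5],
    [0,0,0,0,0,0.194,0.5],
    [0,0,0,0,0,0.194,0.5],
    [0,0,0,0,0,0.194,0.5],
    [0,0,0,0,0,0.194,0.5],
    [0,0,0,0,0,0.194,0.5],
    [0,0,0,0,0,0.194,0.5],
    [0,0,0,0,0,0.194,0.5],
    [0,0,0,0,0,0.194,0.5],
  ],
)

```text
time: 4.13
position: [471.4, 137.0, 25.1]
ee_rot: [0.951, 0.31, -0.0, 0.0]
force: [-0.3, -0.8, 0.5]
finger_gap: 42.3
grasp_force: 0.0
```

Request:
carry_out(
  moves=[
    [0,0,0,0,0,0,0.6],
    [0,0,0,0,0,0,0.7],
    [0,0,0,0,0,0,0.8],
    [0,0,0,0,0,0,0.9],
    [0,0,0,0,0,0,1],
    [0,0,0,0,0,0,1],
    [0,0,0,0,0,0,1],
  ],
)

```text
time: 4.72
position: [471.5, 137.1, 25.3]
ee_rot: [0.95, 0.313, -0.0, 0.0]
force: [-0.5, -0.7, 1.8]
finger_gap: 18.6
grasp_force: 29.2
```

Request:
carry_out(
  moves=[
    [0,0,-0.3,0,0,0,1],
    [0,0,-0.7,0,0,0,1],
    [0,0,-1,0,0,0,1],
    [0,0,-1,0,0,0,1],
  ],
)

```text
time: 5.05
position: [474.5, 138.0, 130.8]
ee_rot: [0.95, 0.313, 0.004, 0.0]
force: [1.3, 0.1, -1.0]
finger_gap: 18.6
grasp_force: 29.6
```

```bash
python3 - <<'E'
from h import *
s=monitor.read_state(); print(s['position'],s['ee_rot'],s['joints'],s['finger_gap'],s['force'])
d=grab('side'); p=s['position']+[0,0,-10]; u,v=proj(d,p).astype(int); print(u,v)
r=60; cv2.imwrite('pics/l1.png',cv2.resize(cv2.cvtColor(d['color'],cv2.COLOR_RGB2BGR)[v-r:v+r,u-r:u+r],(600,600),interpolation=cv2.INTER_CUBIC))
E
```

```text
[474.50360191 138.02193314 130.78573236] [9.49618433e-01 3.13380969e-01 4.14514353e-03 1.35718780e-04] [ 2.83050396e-01  2.36692051e-01 -2.83313758e-01  1.04249580e+00
  2.46662822e-05  2.78713495e+00] 18.587070715748233 [ 1.2736933   0.12433455 -0.9694946 ]
285 197
```

View pics/l1.png

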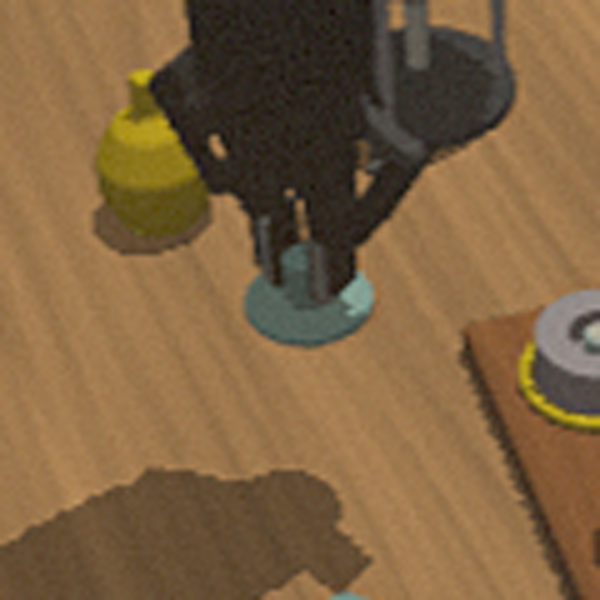

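The cap is held level, but its skirt is hidden by the disc. I'll lift higher so the side camera looks under it.

Request:
carry_out(
  moves=[
    [0,0,-1,0,0,0,1],
    [0,0,-1,0,0,0,1],
    [0,0,-1,0,0,0,1],
  ],
)

```text
time: 5.35
position: [472.3, 137.4, 228.7]
ee_rot: [0.95, 0.313, 0.002, 0.0]
force: [0.5, -0.0, 0.4]
finger_gap: 18.8
grasp_force: 29.6
```

Request:
carry_out(
  moves=[
    [0,0,-1,0,0,0,1],
    [0,0,-1,0,0,0,1],
    [0,0,-1,0,0,0,1],
  ],
)

```text
time: 5.6
position: [472.2, 137.3, 329.1]
ee_rot: [0.95, 0.313, 0.002, 0.0]
force: [-0.4, -0.4, 0.3]
finger_gap: 18.4
grasp_force: 29.6
```

Request:
carry_out(
  moves=[
    [0,0,-1,0,0,0,1],
    [0,0,-1,0,0,0,1],
    [0,0,-1,0,0,0,1],
    [0,0,-1,0,0,0,1],
    [0,0,-1,0,0,0,1],
  ],
)

```text
time: 6.02
position: [472.2, 137.3, 424.7]
ee_rot: [0.95, 0.313, 0.0, 0.0]
force: [0.6, -0.2, -1.0]
finger_gap: 18.3
grasp_force: 29.6
```

```bash
python3 - <<'E'
from h import *
s=monitor.read_state(); print(s['position'],s['finger_gap'],s['joints'])
d=grab('side'); p=s['position']+[0,0,-10]; u,v=proj(d,p).astype(int); print(u,v, proj(d,p+[29,0,0])-proj(d,p-[29,0,0]))
r=40; v=max(v,r); cv2.imwrite('pics/l2.png',cv2.resize(cv2.cvtColor(d['color'],cv2.COLOR_RGB2BGR)[v-r:v+r,u-r:u+r],(600,600),interpolation=cv2.INTER_CUBIC))
E
```

```text
[472.15992605 137.34133159 424.72591202] 18.25300619058298 [ 2.83099307e-01  1.95844931e-01  4.23482464e-01  1.79842082e+00
 -5.03476800e-05  2.78736592e+00]
272 74 [30.35782888 -6.39074363]
```

View pics/l2.png

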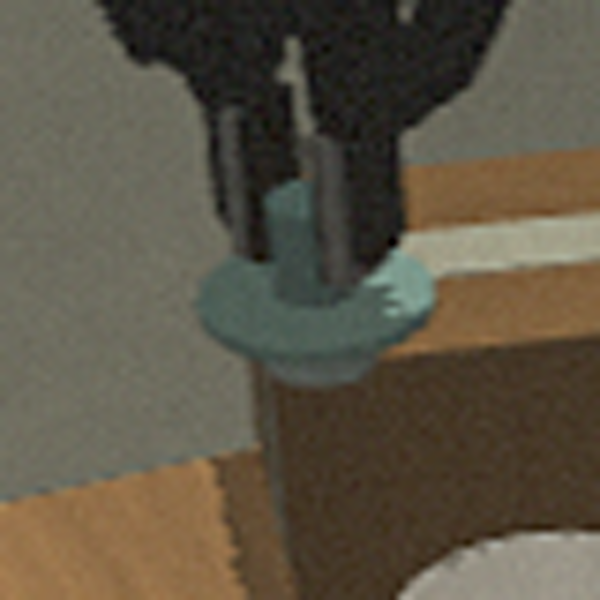

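The disc spans x 197–437 (240 px for 58 mm). The skirt spans about 257–380 (123 px, roughly 29 mm), so this is cap_a, the small cap that fits. I'll carry it over the mouth.

Request:
carry_out(
  moves=[
    [0.61,0.431,1,0,0,0,1],
    [0.61,0.431,1,0,0,0,1],
    [0.61,0.431,1,0,0,0,1],
    [0.61,0.431,1,0,0,0,1],
  ],
)

```text
time: 6.4
position: [546.8, 138.1, 315.7]
ee_rot: [0.95, 0.313, -0.006, -0.0]
force: [-1.3, -0.6, -1.7]
finger_gap: 18.7
grasp_force: 29.6
```

Request:
carry_out(
  moves=[
    [0.61,0.431,1,0,0,0,1],
    [0.61,0.431,1,0,0,0,1],
    [0.61,0.431,1,0,0,0,1],
    [0.61,0.431,1,0,0,0,1],
  ],
)

```text
time: 6.73
position: [620.5, 139.6, 215.6]
ee_rot: [0.95, 0.313, -0.006, -0.0]
force: [-1.8, -1.0, -2.1]
finger_gap: 18.7
grasp_force: 29.6
```

Request:
carry_out(
  moves=[
    [0,0,0.6,0,0,0,1],
    [0,0,1,0,0,0,1],
    [0,0,1,0,0,0,1],
    [0,0,1,0,0,0,1],
    [0,0,1,0,0,0,1],
    [0,0,1,0,0,0,1],
  ],
)

```text
time: 7.23
position: [621.3, 140.6, 126.9]
ee_rot: [0.95, 0.313, 0.001, 0.0]
force: [0.3, -0.6, -0.6]
finger_gap: 18.8
grasp_force: 29.6
```

```bash
python3 - <<'E'
from h import *
s=monitor.read_state(); print(s['position'],s['finger_gap'],s['force'],s['ee_rot'])
o=[]
for n in('top','side'):
    d=grab(n); u,v=proj(d,[621,140.2,70]).astype(int); r=40
    print(n,u,v,proj(d,s['position']-[0,0,9]))
    o.append(cv2.resize(cv2.cvtColor(d['color'],cv2.COLOR_RGB2BGR)[v-r:v+r,u-r:u+r],(400,400),interpolation=cv2.INTER_CUBIC))
cv2.imwrite('pics/m1.png',np.hstack(o))
E
```

```text
[621.31228488 140.59236341 126.94433846] 18.78612505438055 [ 0.32237643 -0.58948689 -0.59469807] [9.49672980e-01 3.13242013e-01 8.13382600e-04 1.04266386e-04]
top 264 214 [260.5728257  208.95341945]
side 344 196 [344.39394926 180.45192735]
```

View pics/m1.png

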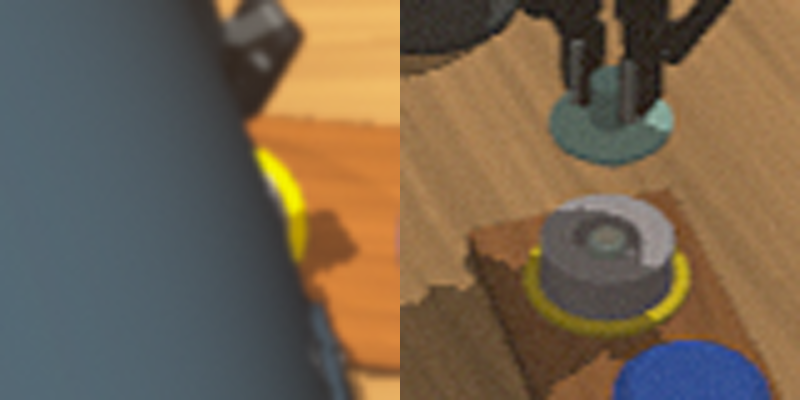

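The side view shows the disc centred at about (346.3,181), against 344.4 predicted from the robot pose. So the side camera reads about 2 px to the right, and the corrected mouth is near (620.3,141). I'll shift slightly and lower.

Request:
carry_out(
  moves=[
    [-0.003,-0.008,0.25,0,0,0,1],
    [-0.003,-0.008,0.49,0,0,0,1],
    [-0.003,-0.008,0.49,0,0,0,1],
    [-0.003,-0.008,0.49,0,0,0,1],
    [-0.003,-0.008,0.49,0,0,0,1],
  ],
)

```text
time: 7.75
position: [621.1, 141.0, 78.2]
ee_rot: [0.95, 0.313, 0.001, 0.0]
force: [-0.6, 0.4, -0.6]
finger_gap: 19.0
grasp_force: 29.7
```

Request:
carry_out(
  moves=[
    [0,0,0.02,0,0,0,1],
    [0,0,0.04,0,0,0,1],
    [0,0,0.06,0,0,0,1],
    [0,0,0.07,0,0,0,1],
    [0,0,0.07,0,0,0,1],
    [0,0,0.07,0,0,0,1],
  ],
)

```text
time: 8.25
position: [620.2, 140.9, 69.3]
ee_rot: [0.95, 0.313, 0.0, 0.0]
force: [-0.5, 0.3, -0.3]
finger_gap: 18.7
grasp_force: 29.7
```

It has entered without force (4 mm below the contact level). I'll continue home.

Request:
carry_out(
  moves=[
    [0,0,0.03,0,0,0,1],
    [0,0,0.05,0,0,0,1],
    [0,0,0.07,0,0,0,1],
    [0,0,0.085,0,0,0,1],
    [0,0,0.085,0,0,0,1],
    [0,0,0.085,0,0,0,1],
  ],
)

```text
time: 8.75
position: [620.1, 140.9, 60.6]
ee_rot: [0.95, 0.313, -0.0, 0.0]
force: [1.1, 0.2, -1.4]
finger_gap: 18.4
grasp_force: 29.6
```

Request:
carry_out(
  moves=[
    [0,0,0.01,0,0,0,1],
    [0,0,0.015,0,0,0,1],
    [0,0,0.02,0,0,0,1],
    [0,0,0.02,0,0,0,1],
    [0,0,0.02,0,0,0,1],
  ],
)

```text
time: 9.17
position: [620.4, 140.9, 59.3]
ee_rot: [0.95, 0.313, 0.0, 0.0]
force: [0.1, -0.4, 4.9]
finger_gap: 18.4
grasp_force: 30.1
```

Contact at exactly the home height, with 5 N. I'll press slightly more and verify.

Request:
carry_out(
  moves=[
    [0,0,0.005,0,0,0,1],
    [0,0,0.008,0,0,0,1],
    [0,0,0.008,0,0,0,1],
    [0,0,0.008,0,0,0,1],
    [0,0,0.008,0,0,0,1],
  ],
  newtons=40,
)

```text
time: 9.58
position: [620.4, 140.9, 59.3]
ee_rot: [0.95, 0.313, 0.001, 0.0]
force: [-2.2, -0.6, 11.7]
finger_gap: 18.0
grasp_force: 39.2
```

```bash
python3 - <<'E'
from h import *
s=monitor.read_state(); print(s['position'],s['finger_gap'],s['force'],s['grasp_force'])
d=grab('side'); u,v,r=344,196,40
cv2.imwrite('pics/m2.png',cv2.resize(cv2.cvtColor(d['color'],cv2.COLOR_RGB2BGR)[v-r:v+r,u-r:u+r],(600,600),interpolation=cv2.INTER_CUBIC))
E
```

```text
[620.40313324 140.89977366  59.32483252] 18.03495542114394 [-2.1938665  -0.57293301 11.72124594] 39.16016757488251
```

View pics/m2.png

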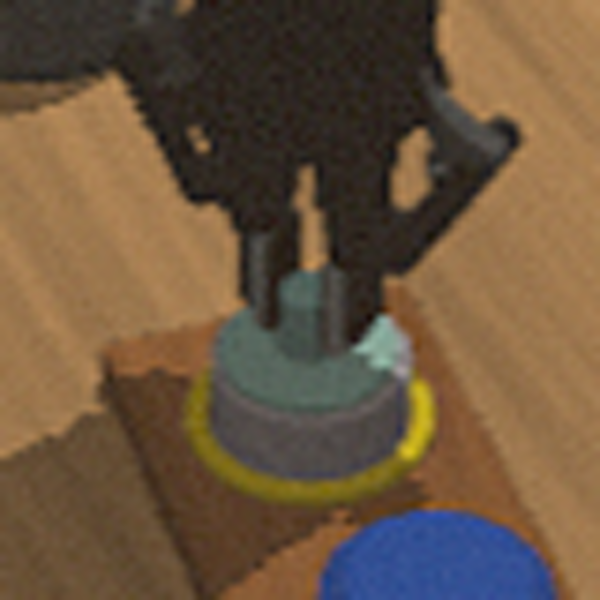

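The disc, centred near (308,355) in the crop, lies flat and centred on the holder ring. The knob is still gripped, so I'm handing in.

```bash
python3 -c "
from station import order; print(order.job_done())"
```

```text
the job is handed in; nothing more can be done
None
```

Job handed in with cap_a fully home on the small uncovered bottle and still gripped by its knob; it was the first cap I picked up, so no other cap was tried or moved.

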